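# Lock and press shut the vacuum filter unit

### The job

Close up the white vacuum filter unit: first turn its black lock collar clockwise until the white index meets the green locked mark, next turn the orange quarter-turn fastener on the blue access panel clockwise until its slot lines up with the two green marks on the panel, and only then press the sprung panel down flush into its frame. Finish while still holding the panel pressed down - do not let go, it springs up again. Leave the conical flask, the small bottle and the petri dish where they stand.

Things in the scene. Friction and masses are not known exactly. Their poses are not given: they have to be found in the camera images.
- filter_unit: White bench vacuum filter unit, fixed to the worktop; casing 150 (x) x 240 (y) mm, flat deck 80 mm above the worktop. Origin at the centre of its underside on the worktop; z up, its front (gauge, vents) faces its own -x. It may stand turned about z. The lock collar's axis is at (0, +70) mm, the panel and fastener axis at (0, -52) mm in its frame.
- locked_mark (a point): Green locked mark, painted on the aluminium flange (86 mm across, top 88 mm above the worktop) round the collar's foot, 36 mm from the collar's axis on the unit's -x side.
- collar_grip (a point): On the vertical axis of the black ribbed lock collar, at the height to grip it: the collar is a round ring of 56 mm outside diameter (58 across its ribs), 26 mm high, standing 89 to 115 mm above the worktop; this point is 104 mm up, 16 mm above the flange. A fixed pale domed head fills the ring and stands 10 mm above its top. It can be gripped across any diameter from above. The point turns with the collar.
- lock_collar (a joint): Angle of the lock collar in rad, grows clockwise seen from above, 0 to 1.40. At 1.40 it meets its stop and its white index meets the green locked mark. Stays where it is left (friction 0.06 N m).
- fastener_grip (a point): On the vertical axis of the quarter-turn fastener, at the height to grip its orange wing bar: the bar is 12 mm thick, 44 mm long, reaches from 4 to 32 mm above the panel, stands on a steel disc 42 mm across and 4 mm thick, and carries a black slot line along its top. This point is 25 mm above the panel's top face and 123 mm above the worktop while the panel is up. The bar lies along this point's own y axis; the point turns with the fastener and sinks with the panel.
- fastener (a joint): Angle of the fastener in rad, grows clockwise seen from above, 0 to 2.3. At 0 the bar lies along the unit's y axis; at 1.571 the bar and its slot lie along the unit's x axis, in line with the two green marks on the panel (aligned). There is no stop at the aligned place; it stays where it is left (friction 0.06 N m).
- panel_top (a point): Centre of the top face of the blue access panel, 104 x 104 x 6 mm, under the fastener that it carries. The top face stands 98 mm above the worktop while up and 88 mm when pressed home, flush with the aluminium frame round it (122 mm outside).
- access_panel (a joint): How far the panel is pressed down, in m: 0 up (sprung), 0.010 home against its stop, flush with the frame. It moves only straight down; the springs push back with about 4 N net at the top and 8 N at the bottom, and lift it when it is let go. It may be pressed on its face or through the fastener.
- flask_mid (a point): Conical flask, 63 mm across, 109 mm high, beside the unit; point at its centre, half-way up. Leave alone.
- bottle_mid (a point): Small bottle with blue cap, 46 mm across, 86 mm high, behind the unit; point at its centre, half-way up. Leave alone.
- dish_mid (a point): Petri dish, 63 mm across, 15 mm high, in front of the unit; point at its centre, half-way up. Leave alone.

How it is judged:
By the outcome, as a careful person would: the job done as asked, in the order asked, and still so for the second after the job is handed in, while the arm keeps its last pose, push and grip.
It also fails if it takes over 51 s, if anything falls off the work surface, if the arm or the gripper's body presses on something with over 40 N, if the wrist force passes 120 N, or if a joint passes its speed limit or range.

### The arm

A 6-joint arm with a two-finger parallel gripper is mounted at the origin on a cart in front of the work surface, level with it; the furniture and walls round the work are solid. World frame = base frame: x ahead of the robot, y to its left, z up, the work surface at z = 0. Lengths are in m, angles in degrees, forces in N, time in s.
With the tool pointing down it reaches from about 0.35 to 0.875 m from the base axis. Payload 4.2 kg.
Tool frame: the origin (TCP) lies between the finger pads; the fingertips stand 25 mm ahead of it and the grasp point (between the pads) lies 6 mm ahead of it (r.tips_ahead is the distance from the TCP to the fingertips, in m); z points along the fingers, y is the direction in which the jaws open and shut (so a half turn about z gives the same grasp; the last joint's range is limited). The gripper opens to 87 mm and grips with 3 to 60 N. Pads are 19 mm wide; open, the fingers measure 117 mm over their backs; the gripper's body (75 mm by 190 mm) begins 51 mm behind the grasp point.
Start: joints at [83.973, 22.042, 0.453, 0, -68.411, -14.817], TCP at [0.222, 0.584, 0.248] pointing down, gripper open.
Joint ranges: [-179.83, 179.83], [-69.29, 118.12], [-61.27, 80.66], [-181.25, 117.63], [-171.15, -9.14], [-177.46, 177.46]. Speed limits (degrees/s): [159.86, 159.86, 180, 180, 180, 180].

### API

Orientations are given as a 3x3 rotation matrix whose columns are the frame's x, y, z axes.
In Python, from station import r, vision, finish_job gives the robot as it stands.
- The arm moves only by the shell command python3 -m jog 'ROWS'. ROWS is a JSON object of lists of equal length, an entry for each row: "rot": the turn, a rotation vector about the world's x, y, z in degrees, a list of three; "delta_pos": the shift along the world's x, y, z in mm, a list of three; "grip": the opening in per cent of the stroke, from 0 (shut) to 100 (fully open). A call has 1 to 10 rows; each row shifts and turns the commanded pose from where the row before left it; what a row does not reach is not made up. A row lasts 1/12 s, in which the tool goes at most 41.7 mm and 7.16 degrees, less where a joint would pass 70% of its speed; a pose out of reach is approached as far as the arm can. A call with a gripper value outside its range is refused whole. The fingers move at their own pace and stop on an object; the grip force is fixed at half the most. Time passes only in rows, so rows that do not move let the fingers close. It gives the time, the measured TCP pose, the force and the opening at its end, in the units of the state.
- r.sense(): the state, without advancing time (a new reading comes with each control period).
- vision.capture(name): name is "scene" or "top" or "wrist"; returns a dict with "frame" (384x512x3 uint8, red, green, blue), "K" (3x3 intrinsics, pixels), "xyz" and "orientation" of the camera in the world. Camera axes: x right, y up, looking along -z (the intrinsics and any distortion apply to the point x, -y, -z); pixel columns grow to the right and rows downward; lengths in m; the calibration is good to about 2 mm. A picture is of the moment at which its call begins. There is no depth.
- finish_job(): hands the job in, once; it reports no verdict.
The state is a dict: "time_s": time; "joints": joint angles; "joint_velocities": joint speeds; "effort": joint torques, N m; "tcp_pos": TCP position; "ee_rot": TCP orientation; "wrist_force": force on the tool from outside, world axes, zero at the start; "moment": the same for the moment, N m; "gripper_width": opening from 0.0 (shut) to 1.0 (fully open).
Only numpy, scipy, OpenCV 4.12 (cv2) and the standard library are available. Lean on these libraries where they do the work, as an engineer would, in place of code of your own. Each camera call takes 0.05 s, during which the arm holds its last target. There are 200 camera calls.

## Working session

There is one attempt and no reset: what is moved stays moved. The work goes in short steps, Python scripts to look and compute and a shell command to move; the robot and the scene stay as the last step left them, time stands still between calls to the robot, and variables do not carry over. Pictures are saved under pics/ and viewed, about 8 in all and at most 12, crops included, and the job is handed in when it is done.

```bash
mkdir -p pics; cat > h.py <<'E'
import numpy as np, cv2
from station import r, vision, finish_job
def snap(cam,name):
    d=vision.capture(cam); cv2.imwrite(f'pics/{name}.png',cv2.cvtColor(d['frame'],cv2.COLOR_RGB2BGR))
    np.savez(f'pics/{name}.npz',**{k:np.asarray(d[k]) for k in ('frame','K','xyz','orientation')}); return d
def load(n): return dict(np.load(f'pics/{n}.npz'))
def ray(d,u,v,z):
    K=d['K'];c=np.array([(u-K[0,2])/K[0,0],-(v-K[1,2])/K[1,1],-1]);w=np.asarray(d['orientation'])@c
    o=np.asarray(d['xyz']);return o+w*(z-o[2])/w[2]
def proj(d,p):
    K=d['K'];c=np.asarray(d['orientation']).T@(np.asarray(p)-d['xyz'])
    return K[0,0]*c[0]/-c[2]+K[0,2],K[1,1]*-c[1]/-c[2]+K[1,2]
E
python3 - <<'E'
from h import *
for c in('top','scene'):
    d=snap(c,c+'0');print(c,np.round(d['xyz'],3),np.round(d['K'],1).tolist(),[k for k in d])
print(r.sense())
a=cv2.imread('pics/top0.png');b=cv2.imread('pics/scene0.png')
E
```

```text
top [0.431 0.097 1.077] [[425.3, 0.0, 262.4], [0.0, 425.3, 187.4], [0.0, 0.0, 1.0]] ['frame', 'K', 'xyz', 'orientation']
scene [ 0.005 -0.43   0.614] [[396.4, 0.0, 253.7], [0.0, 396.4, 187.8], [0.0, 0.0, 1.0]] ['frame', 'K', 'xyz', 'orientation']
{'time_s': 0.1, 'joints': array([ 8.39720842e+01,  2.20867307e+01,  3.89002267e-01, -2.52473300e-02,
       -6.84119505e+01, -1.48169847e+01]), 'joint_velocities': array([-0.05865631, -0.1192096 ,  0.24119693,  0.10959994, -0.06393644,
       -0.06093373]), 'effort': array([-6.79792905e-06, -3.91687453e+01,  1.87936467e+01,  4.23195407e+00,
        1.34804953e-02, -7.12769338e-05]), 'tcp_pos': array([0.22220411, 0.58365012, 0.2465747 ]), 'ee_rot': array([[ 9.34489291e-01, -3.55990723e-01, -6.08491802e-04],
       [-3.55991231e-01, -9.34487443e-01, -1.86061180e-03],
       [ 9.37325914e-05,  1.95533955e-03, -9.99998084e-01]]), 'wrist_force': array([-0.7374159 ,  0.94859179, -0.35914603]), 'moment': array([ 0.00277574,  0.01630075, -0.00102218]), 'gripper_width': 1.0012476479517103}
```

View pics/top0.png

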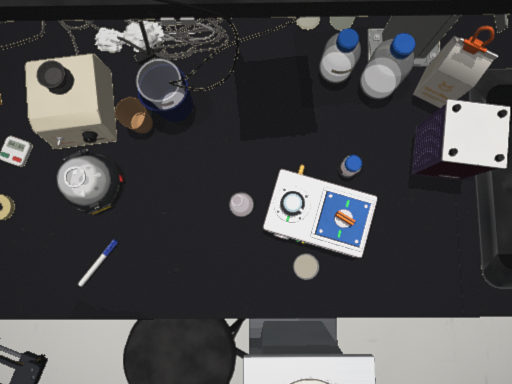

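View pics/scene0.png

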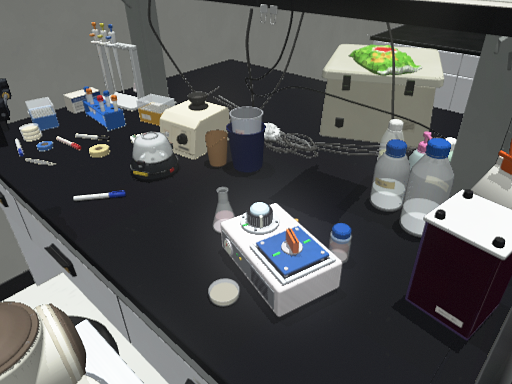

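The top view shows the unit at about (320,213), with the collar at (292,203), the panel and orange bar at (344,218), the flask at (241,204), the bottle at (350,166) and the dish at (306,267). The +x axis points up in the image and +y points left.

```bash
python3 - <<'E'
from h import *
d=load('top0');f=d['frame'];hsv=cv2.cvtColor(f,cv2.COLOR_RGB2HSV)
roi=np.zeros(f.shape[:2],np.uint8);roi[165:262,260:382]=1
def m(lo,hi): return cv2.inRange(hsv,lo,hi)*roi
B=m((100,120,60),(125,255,255));B[:186]=0
c=max(cv2.findContours(B,0,2)[0],key=cv2.contourArea);rc=cv2.minAreaRect(c);print('panel',rc,ray(d,*rc[0],.098))
bx=np.array([ray(d,*p,.098)[:2] for p in cv2.boxPoints(rc)]);e=bx-np.roll(bx,1,0);print('sides',np.linalg.norm(e,axis=1),np.degrees(np.arctan2(e[:,1],e[:,0])))
O=m((3,150,120),(15,255,255));O[:190]=0
n,l,s,ce=cv2.connectedComponentsWithStats(O)
for i in range(1,n):
  if s[i,4]>15:
    print('orange',s[i],ray(d,*ce[i],.130)); q=np.argwhere(l==i)[:,::-1];rr=cv2.minAreaRect(q.astype(np.float32));print(rr)
    P=np.array([ray(d,*p,.13)[:2] for p in q]);w,V=np.linalg.eigh(np.cov(P.T));print('bar dir',np.degrees(np.arctan2(V[1,1],V[0,1])))
G=m((45,100,80),(80,255,255));n,l,s,ce=cv2.connectedComponentsWithStats(G)
for i in range(1,n):
  if s[i,4]>3: print('green',s[i,4],ce[i],ray(d,*ce[i],.09)[:2])
cv2.imwrite('pics/c0.png',cv2.resize(cv2.imread('pics/top0.png')[160:265,225:385],None,fx=5,fy=5,interpolation=2))
E
```

```text
panel ((342.6697998046875, 218.40565490722656), (44.916900634765625, 44.367454528808594), 15.945394515991211) [ 0.48059293 -0.07628736  0.098     ]
sides [0.10162041 0.10254122 0.10285351 0.10207725] [  73.60791651  -17.26129075 -106.66517735  162.04312074]
orange [336 211  19  14  84] [ 0.48029542 -0.07585243  0.13      ]
((345.0294189453125, 217.61764526367188), (19.207839965820312, 5.144957065582275), 30.963756561279297)
bar dir 58.336977859239575
green 15 [347.13333333 203.06666667] [ 0.51650046 -0.08916017]
green 12 [287.5 218. ] [0.48298616 0.04982355]
green 15 [339. 233.] [ 0.44749954 -0.06822278]
```

View pics/c0.png

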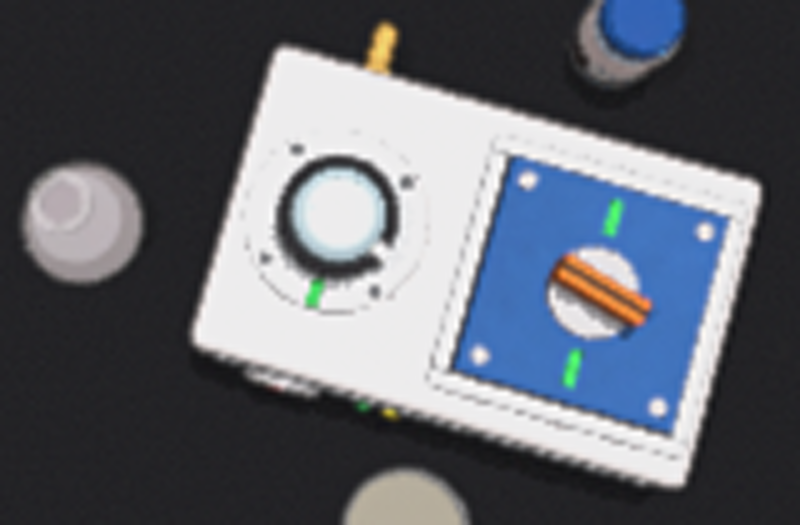

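Fix: the unit's yaw is about -17°, the panel axis is at (0.4815, -0.0765) and the collar axis at (0.5165, 0.0405). The predicted locked mark is (0.482, 0.051) against (0.483, 0.050) measured, so they agree. Roughly 67° of collar turn and 75° of fastener turn remain. Moving above the collar now.

```bash
python3 -m jog '{"rot":[[0,0,0],[0,0,0],[0,0,0],[0,0,0],[0,0,0],[0,0,0],[0,0,0],[0,0,0],[0,0,0]],"delta_pos":[[16.4,-30.2,0],[16.4,-30.2,0],[16.4,-30.2,0],[16.4,-30.2,0],[16.4,-30.2,0],[16.4,-30.2,0],[16.4,-30.2,0],[16.4,-30.2,0],[16.4,-30.2,0]],"grip":[100,100,100,100,100,100,100,100,100]}'
python3 -m jog '{"rot":[[0,0,0],[0,0,0],[0,0,0],[0,0,0],[0,0,0],[0,0,0],[0,0,0],[0,0,0],[0,0,0],[0,0,0]],"delta_pos":[[16.4,-30.2,0],[16.4,-30.2,0],[16.4,-30.2,0],[16.4,-30.2,0],[16.4,-30.2,0],[16.4,-30.2,0],[16.4,-30.2,0],[16.4,-30.2,0],[16.4,-30.2,0],[0,0,0]],"grip":[100,100,100,100,100,100,100,100,100,100]}'
python3 - <<'E'
from h import *
d=snap('wrist','w1');s=r.sense();print(s['tcp_pos'],s['ee_rot'][:,1],s['joints'],s['wrist_force'],d['xyz'])
print(proj(d,(.5165,.0405,.115)),proj(d,(.4815,-.0765,.13)))
E
```

```text
time_s: 0.85
tcp_pos: [0.3702, 0.3105, 0.2473]
ee_rot: [[0.935, -0.356, -0.0], [-0.356, -0.935, -0.0], [-0.0, 0.001, -1.0]]
wrist_force: [0.4, -0.5, 0.4]
gripper_width: 0.998
time_s: 1.68
tcp_pos: [0.5191, 0.0364, 0.2468]
ee_rot: [[0.933, -0.361, -0.001], [-0.361, -0.933, -0.001], [-0.0, 0.002, -1.0]]
wrist_force: [0.5, -0.1, -0.4]
gripper_width: 0.997
[0.51809618 0.03808055 0.24671095] [-0.36042914 -0.93278606  0.00100216] [ 2.21161030e+01  1.18333833e+01 -1.42276792e+01 -5.30705002e-03
 -6.40278240e+01  4.67596262e+01] [-0.00240936 -0.02725752  0.4940083 ] [0.5902587  0.00927924 0.38520848]
(np.float64(253.65123221996072), np.float64(189.4341431587765)) (np.float64(410.8339354765509), np.float64(182.98412131419275))
```

View pics/w1.png

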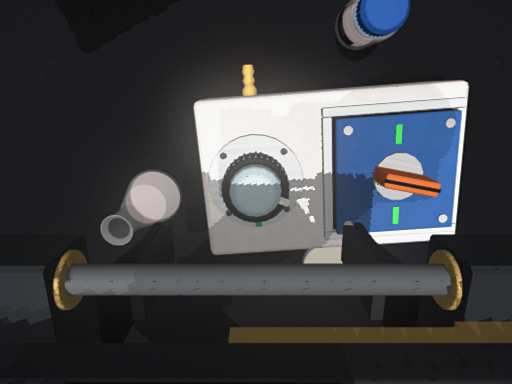

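The wrist view shows the collar at (255,188), where (254,189) was predicted, and the bar at (411,184) against (411,183), so the fix holds. The white index is at (287,203) and the green locked mark at (259,223). Descending with the fingertips stopping just above the flange.

```bash
python3 -m jog '{"rot":[[0,0,0],[0,0,0],[0,0,0],[0,0,0],[0,0,0],[0,0,0],[0,0,0],[0,0,0]],"delta_pos":[[-1,0,-25],[0,0,-25],[0,0,-25],[0,0,-20],[0,0,-15],[0,0,-12],[0,0,-7],[0,0,0]],"grip":[100,100,100,100,100,100,100,100]}'
python3 -m jog '{"rot":[[0,0,0],[0,0,0],[0,0,0],[0,0,0],[0,0,0],[0,0,0],[0,0,0],[0,0,0],[0,0,0],[0,0,0]],"delta_pos":[[0,0,0],[0,0,0],[0,0,0],[0,0,0],[0,0,0],[0,0,0],[0,0,0],[0,0,0],[0,0,0],[0,0,0]],"grip":[60,60,60,40,40,40,40,40,40,40]}'
```

```text
time_s: 2.4
tcp_pos: [0.5152, 0.0409, 0.117]
ee_rot: [[0.935, -0.355, -0.004], [-0.355, -0.935, -0.001], [-0.003, 0.002, -1.0]]
wrist_force: [-0.6, -0.9, -0.2]
gripper_width: 0.999
time_s: 3.23
tcp_pos: [0.5159, 0.0395, 0.1189]
ee_rot: [[0.935, -0.356, -0.002], [-0.356, -0.935, -0.002], [-0.001, 0.002, -1.0]]
wrist_force: [-2.5, -4.9, 5.1]
gripper_width: 0.63
```

Gripped at 0.63 × 87 ≈ 55 mm, and the forces are small. Turning clockwise (negative z).

```bash
python3 -m jog '{"rot":[[0,0,0],[0,0,-6],[0,0,-6],[0,0,-6],[0,0,-6],[0,0,-6],[0,0,-6],[0,0,-6],[0,0,-6],[0,0,0]],"delta_pos":[[0,0,0],[0,0,0],[0,0,0],[0,0,0],[0,0,0],[0,0,0],[0,0,0],[0,0,0],[0,0,0],[0,0,0]],"grip":[40,40,40,40,40,40,40,40,40,40]}'
python3 - <<'E'
from h import *
s=r.sense();print(s['moment'],s['gripper_width'])
for c in('wrist','top'): snap(c,c+'2')
a=cv2.imread('pics/wrist2.png')[80:280,150:350];b=cv2.imread('pics/top2.png')[160:265,225:385]
cv2.imwrite('pics/c2.png',np.hstack([cv2.resize(a,(400,400)),cv2.resize(b,(400,400))]))
E
```

```text
time_s: 4.07
tcp_pos: [0.5157, 0.0393, 0.1189]
ee_rot: [[0.357, -0.934, -0.002], [-0.934, -0.357, -0.002], [0.001, 0.003, -1.0]]
wrist_force: [-2.2, -5.7, 4.4]
gripper_width: 0.632
[-1.62172196  0.79413901 -0.06455721] 0.6324228547800512
```

View pics/c2.png

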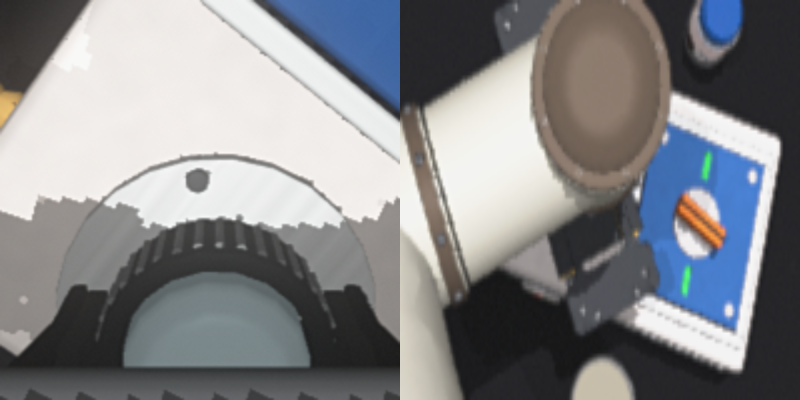

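The index and mark are hidden behind the gripper, and the grip is still centred. The moment is -0.06 N m, which is friction alone. I'll keep turning and find the stop by its moment.

```bash
python3 -m jog '{"rot":[[0,0,-5],[0,0,-5],[0,0,-3],[0,0,0],[0,0,0]],"delta_pos":[[0,0,0],[0,0,0],[0,0,0],[0,0,0],[0,0,0]],"grip":[40,40,40,40,40]}'; python3 -c "
from station import r;s=r.sense();print(s['moment'])"
python3 -m jog '{"rot":[[0,0,-3],[0,0,0],[0,0,0]],"delta_pos":[[0,0,0],[0,0,0],[0,0,0]],"grip":[40,40,40]}'; python3 -c "
from station import r;s=r.sense();print(s['moment'])"
python3 -m jog '{"rot":[[0,0,-3],[0,0,0],[0,0,0]],"delta_pos":[[0,0,0],[0,0,0],[0,0,0]],"grip":[40,40,40]}'; python3 -c "
from station import r;s=r.sense();print(s['moment'])"
```

```text
time_s: 4.58
tcp_pos: [0.5156, 0.0393, 0.1189]
ee_rot: [[0.141, -0.99, -0.002], [-0.99, -0.141, -0.002], [0.001, 0.003, -1.0]]
wrist_force: [-1.9, -6.1, 5.7]
gripper_width: 0.639
[-1.52125363  0.83500999 -0.05656747]
time_s: 4.83
tcp_pos: [0.5156, 0.0393, 0.1189]
ee_rot: [[0.089, -0.996, -0.002], [-0.996, -0.089, -0.002], [0.002, 0.003, -1.0]]
wrist_force: [-2.5, -6.2, 5.2]
gripper_width: 0.636
[-1.51730953  0.85679962 -0.11661617]
time_s: 5.08
tcp_pos: [0.5156, 0.0394, 0.1189]
ee_rot: [[0.042, -0.999, -0.003], [-0.999, -0.042, -0.003], [0.003, 0.003, -1.0]]
wrist_force: [-2.7, -5.3, 4.8]
gripper_width: 0.638
[-1.49227831  0.92688472  1.06722187]
```

The moment jumped to +1.07 N m after about 67° in total, as predicted, so that is the stop. Releasing, lifting and moving over to the fastener while turning to match the bar.

```bash
python3 -m jog '{"rot":[[0,0,0],[0,0,0],[0,0,0],[0,0,0],[0,0,0],[0,0,0],[0,0,0],[0,0,0]],"delta_pos":[[0,0,0],[0,0,0],[0,0,0],[0,0,0],[0,0,20],[0,0,30],[0,0,30],[0,0,30]],"grip":[100,100,100,100,100,100,100,100]}'
python3 -m jog '{"rot":[[0,0,-6],[0,0,-6],[0,0,-6],[0,0,-6],[0,0,-6],[0,0,-4],[0,0,0],[0,0,0]],"delta_pos":[[-7,-23,0],[-7,-23,0],[-7,-23,0],[-7,-23,0],[-7,-25,0],[0,0,0],[0,0,0],[0,0,0]],"grip":[100,100,100,100,100,100,100,100]}'
python3 - <<'E'
from h import *
s=r.sense();print(s['tcp_pos'],s['joints'],np.degrees(np.arctan2(-s['ee_rot'][1,1],-s['ee_rot'][0,1])))
d=snap('wrist','w3');t=snap('top','t3')
hsv=cv2.cvtColor(d['frame'],cv2.COLOR_RGB2HSV);O=cv2.inRange(hsv,(3,150,90),(15,255,255));O[300:]=0
n,l,st,ce=cv2.connectedComponentsWithStats(O)
i=1+np.argmax(st[1:,4]);q=np.argwhere(l==i)[:,::-1]
P=np.array([ray(d,*p,.13)[:2] for p in q]);w,V=np.linalg.eigh(np.cov(P.T));print('bar',st[i],P.mean(0),np.degrees(np.arctan2(V[1,1],V[0,1])),P.min(0),P.max(0))
cv2.imwrite('pics/c3.png',np.hstack([cv2.resize(cv2.imread('pics/w3.png'),(480,360)),cv2.resize(cv2.imread('pics/t3.png')[160:265,255:375],(320,360))]))
E
```

```text
time_s: 5.75
tcp_pos: [0.5166, 0.0407, 0.2296]
ee_rot: [[0.037, -0.999, -0.0], [-0.999, -0.037, 0.0], [-0.0, 0.0, -1.0]]
wrist_force: [0.7, 0.1, -0.2]
gripper_width: 0.989
time_s: 6.42
tcp_pos: [0.4818, -0.0764, 0.2286]
ee_rot: [[-0.526, -0.85, 0.001], [-0.85, 0.526, 0.0], [-0.001, -0.0, -1.0]]
wrist_force: [-0.2, -0.7, 0.3]
gripper_width: 0.998
[ 0.48184903 -0.07644112  0.22858163] [ 1.00962682e+01  9.53846789e+00 -1.99460269e+01 -1.71264403e-02
 -6.04689060e+01 -4.18528480e+01] -31.765024429322352
bar [262 166   5  38 173] [ 0.47210038 -0.08256201] 57.78686526588888 [ 0.46405312 -0.09416696] [ 0.48089771 -0.07051355]
```

View pics/c3.png

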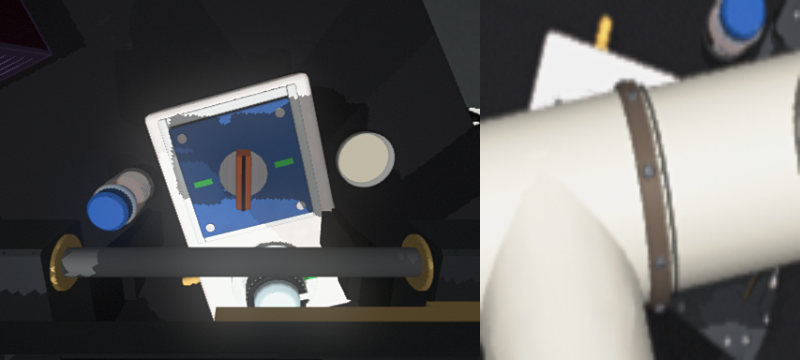

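The wrist view shows the bar upright in the image at (261,192) in full-frame pixels, so the jaws are square to it. The collar is partly visible at the bottom. I'll check its index there before turning the fastener.

```bash
python3 - <<'E'
from h import *
d=load('w3');print(proj(d,(.4818,-.0764,.13)))
hsv=cv2.cvtColor(d['frame'],cv2.COLOR_RGB2HSV);O=cv2.inRange(hsv,(0,110,50),(18,255,255));O[240:]=0;O[:,:230]=0;O[:,300:]=0
q=np.argwhere(O)[:,::-1].astype(np.float32);rr=cv2.minAreaRect(q);print(rr,ray(d,*rr[0],.13)[:2])
c=cv2.imread('pics/w3.png')[255:345,225:385];cv2.imwrite('pics/c4.png',cv2.convertScaleAbs(cv2.resize(c,None,fx=5,fy=5,interpolation=2)))
E
```

```text
(np.float64(257.0595384722943), np.float64(197.63723457358145))
((259.5, 191.0), (62.0, 15.0), 90.0) [ 0.47765093 -0.07975255]
```

View pics/c4.png

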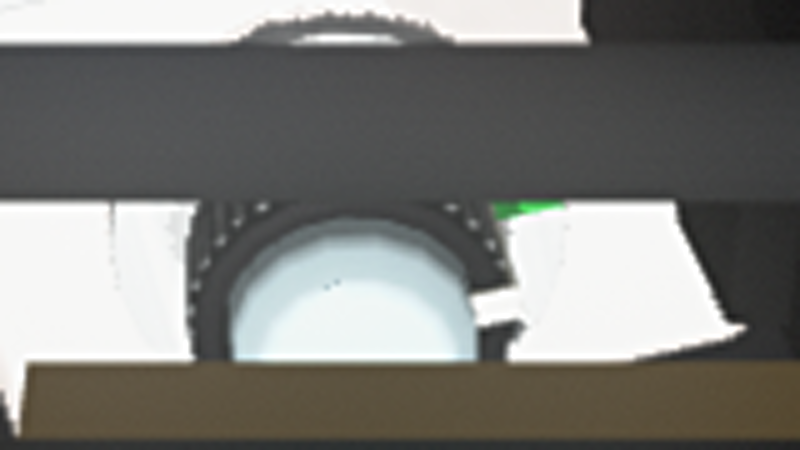

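```bash
python3 - <<'E'
from h import *
d=load('w3');C=np.array([.5165,.0405])
ang=lambda p:np.degrees(np.arctan2(p[1],p[0]))%360
for n,(u,v),z in(('idx',(324,316),.115),('green edge',(331,297),.088)):
    p=ray(d,u,v,z)[:2]-C;print(n,p,np.linalg.norm(p),ang(p))
print(ang(np.array([.483,.0498])-C))
print([np.round(proj(d,(C[0]+.0255*np.cos(a),C[1]+.0255*np.sin(a),.115))) for a in np.radians([140,150,163])],proj(d,(.483,.0498,.088)))
t=load('top0');print(ang(ray(t,225+385/5,160+250/5,.115)[:2]-C))
print(ang(ray(t,225+382/5,160+255/5,.115)[:2]-C), proj(t,(*C,.115)))
E
```

```text
idx [-0.02483588  0.00825694] 0.0261724642456883 161.61008350376432
green edge [-0.03497659  0.01382771] 0.03761073380478618 158.4290341769827
164.4847105242712
[array([323., 326.]), array([324., 321.]), array([323., 316.])] (np.float64(327.29317688121745), np.float64(294.1258927059949))
232.9299496687459
227.63316724539138 (np.float64(291.9104244468001), np.float64(202.58611548651763))
```

The index is at 161.6° and the mark at about 163°, so they agree within the measurement error and the collar is locked. Descending on the bar and gripping with the tips 8 mm above the panel, so nothing presses it.

```bash
python3 -m jog '{"rot":[[0,0,0],[0,0,0],[0,0,0],[0,0,0],[0,0,0],[0,0,0],[0,0,0]],"delta_pos":[[0,0,-25],[0,0,-25],[0,0,-20],[0,0,-13],[0,0,-9],[0,0,-5],[0,0,0]],"grip":[100,100,100,100,60,60,60]}'
python3 -m jog '{"rot":[[0,0,0],[0,0,0],[0,0,0],[0,0,0],[0,0,0],[0,0,0],[0,0,0],[0,0,0],[0,0,0],[0,0,0]],"delta_pos":[[0,0,0],[0,0,0],[0,0,0],[0,0,0],[0,0,0],[0,0,0],[0,0,0],[0,0,0],[0,0,0],[0,0,0]],"grip":[0,0,0,0,0,0,0,0,0,0]}'
```

```text
time_s: 7.1
tcp_pos: [0.4814, -0.0761, 0.1308]
ee_rot: [[-0.527, -0.85, -0.002], [-0.85, 0.527, -0.0], [0.001, 0.001, -1.0]]
wrist_force: [-0.6, -0.1, -0.0]
gripper_width: 0.85
time_s: 7.93
tcp_pos: [0.4807, -0.0761, 0.1314]
ee_rot: [[-0.528, -0.849, -0.002], [-0.849, 0.528, 0.001], [0.0, 0.002, -1.0]]
wrist_force: [-3.4, 3.8, 4.0]
gripper_width: 0.133
```

The opening is 11.6 mm, so the bar is held. Turning 75° clockwise to bring it to -17°.

```bash
python3 -m jog '{"rot":[[0,0,-7],[0,0,-7],[0,0,-7],[0,0,-7],[0,0,-7],[0,0,-7],[0,0,-7],[0,0,-7],[0,0,-7],[0,0,-7]],"delta_pos":[[0,0,0],[0,0,0],[0,0,0],[0,0,0],[0,0,0],[0,0,0],[0,0,0],[0,0,0],[0,0,0],[0,0,0]],"grip":[0,0,0,0,0,0,0,0,0,0]}'
python3 -m jog '{"rot":[[0,0,-5],[0,0,0],[0,0,0],[0,0,0]],"delta_pos":[[0,0,0],[0,0,0],[0,0,0],[0,0,0]],"grip":[0,0,0,0]}'
python3 - <<'E'
from h import *
s=r.sense();print(s['moment'],s['gripper_width'],np.degrees(np.arctan2(s['ee_rot'][1,0],s['ee_rot'][0,0])),s['joints'])
snap('wrist','w5');snap('top','t5');snap('scene','s5')
cv2.imwrite('pics/c5.png',np.hstack([cv2.imread('pics/w5.png')[:300,100:400],cv2.resize(cv2.imread('pics/s5.png')[180:310,200:360],(480,390))[:300]]))
E
```

```text
time_s: 8.77
tcp_pos: [0.4813, -0.0773, 0.1316]
ee_rot: [[-0.978, 0.21, -0.001], [0.21, 0.978, -0.002], [0.001, -0.002, -1.0]]
wrist_force: [0.5, -4.1, -0.0]
gripper_width: 0.139
time_s: 9.1
tcp_pos: [0.4813, -0.0774, 0.1316]
ee_rot: [[-0.958, 0.287, -0.001], [0.287, 0.958, -0.001], [0.001, -0.002, -1.0]]
wrist_force: [-0.3, -6.6, 0.5]
gripper_width: 0.14
[-1.69595218 -0.15580238 -0.09566703] 0.1402877242830152 163.30484489968757 [ 1.00420243e+01  1.59426292e+01 -2.76690377e+01  9.13036816e-02
 -4.64542265e+01 -1.16800097e+02]
```

View pics/c5.png

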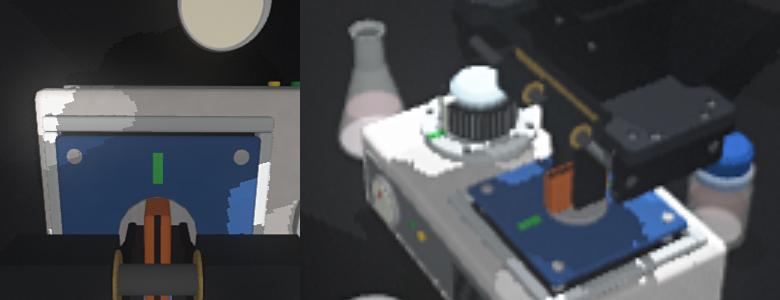

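The slot is in line with the green mark: slot column 158 against mark column 157, and the bar is at -16.7°. The scene view also shows the collar's white index by its green mark. Pressing down now with the bar still gripped.

```bash
python3 -m jog '{"rot":[[0,0,0],[0,0,0],[0,0,0],[0,0,0],[0,0,0],[0,0,0],[0,0,0]],"delta_pos":[[0,0,-2],[0,0,-2],[0,0,-2],[0,0,-2],[0,0,-2],[0,0,0],[0,0,0]],"grip":[0,0,0,0,0,0,0]}'
python3 -m jog '{"rot":[[0,0,0],[0,0,0],[0,0,0]],"delta_pos":[[0,0,-1],[0,0,0],[0,0,0]],"grip":[0,0,0]}'
python3 -m jog '{"rot":[[0,0,0],[0,0,0],[0,0,0]],"delta_pos":[[0,0,-1],[0,0,0],[0,0,0]],"grip":[0,0,0]}'
```

```text
time_s: 9.83
tcp_pos: [0.4813, -0.0774, 0.1226]
ee_rot: [[-0.958, 0.287, -0.001], [0.287, 0.958, -0.002], [0.0, -0.002, -1.0]]
wrist_force: [-2.7, -4.1, 8.6]
gripper_width: 0.139
time_s: 10.08
tcp_pos: [0.4813, -0.0774, 0.1218]
ee_rot: [[-0.958, 0.287, -0.001], [0.287, 0.958, -0.002], [0.0, -0.002, -1.0]]
wrist_force: [-2.6, -5.0, 8.4]
gripper_width: 0.133
time_s: 10.33
tcp_pos: [0.4813, -0.0774, 0.1214]
ee_rot: [[-0.958, 0.286, -0.001], [0.286, 0.958, -0.002], [-0.0, -0.002, -1.0]]
wrist_force: [-4.9, -3.4, 12.0]
gripper_width: 0.135
```

```bash
python3 -m jog '{"rot":[[0,0,0],[0,0,0],[0,0,0],[0,0,0]],"delta_pos":[[0,0,-1],[0,0,-1],[0,0,0],[0,0,0]],"grip":[0,0,0,0]}'
python3 - <<'E'
from h import *
snap('wrist','w6');snap('scene','s6')
cv2.imwrite('pics/c6.png',np.hstack([cv2.imread('pics/w6.png')[:300,100:400],cv2.resize(cv2.imread('pics/s6.png')[180:310,200:360],(480,390))[:300]]))
E
```

```text
time_s: 10.67
tcp_pos: [0.4814, -0.0774, 0.1213]
ee_rot: [[-0.958, 0.286, -0.0], [0.286, 0.958, -0.002], [-0.001, -0.002, -1.0]]
wrist_force: [-8.7, -2.2, 24.7]
gripper_width: 0.133
```

View pics/c6.png

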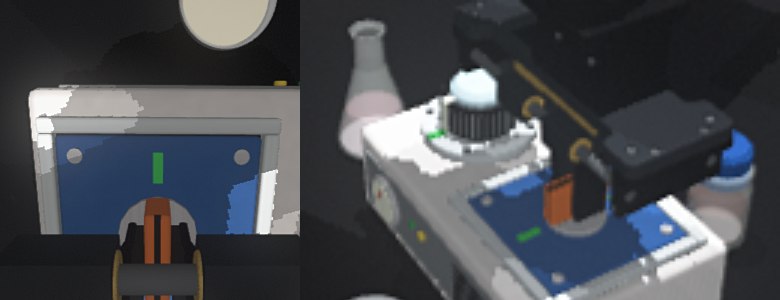

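The panel is flush with its frame, and it has bottomed out: z stopped after 10.3 mm while the force rose to 25 N. The slot is still in line with the mark, and nothing else has moved. Handing in while holding.

```bash
python3 -c "
from station import r,finish_job
s=r.sense();print(s['tcp_pos'],s['wrist_force'],s['gripper_width']);print(finish_job())"
```

```text
[ 0.48137733 -0.07742966  0.121292  ] [-8.12270401 -1.1245713  25.26780892] 0.13422709078460968
the job is handed in; nothing more can be done
None
```

The job is done and handed in at about 11 s of the 51 s allowed, with the gripper still holding the panel down.

- **Lock collar:** I turned it about 67° clockwise until it hit its stop, where the moment jumped to about 1.1 N m. After I let go, the white index measured within about 1.5° of the locked mark, which is inside the measurement error. That was checked before the fastener was touched.
- **Fastener:** I turned it 75° clockwise. The bar ended at -16.7°, against about -17° for the unit's x axis, and its slot lines up with the visible green mark in the picture. The second green mark was hidden by the gripper.
- **Panel:** I pressed it down by the gripped bar until it bottomed out after about 10.3 mm. It looks flush with its frame and is held with about 25 N.
- **Other items:** I did not touch the flask, bottle or petri dish, and each is still standing in the last pictures. I did not re-measure their positions.

No check failed or disagreed beyond these small differences.

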